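Set the photo turntable to its zero line

TASK

A small glass jug stands on the photo turntable and the next picture is the one at zero. With a fingertip, turn the black platter until the white index mark lines up with the zero line, the one long broad line on the fixed silver scale ring, and leave it there. The jug must ride along standing where it is: do not touch, lift or topple it, and leave the camera, the vial and the scale bar alone.

Things in the scene. Friction and masses are not known exactly. Their poses are not given: they have to be found in the camera images.
- turntable: fixed base of the photo turntable: silver round plate 316 mm across, flat top 20 mm above the table; it does not give. Origin: underside, on the vertical turning axis; z up, +y points to the zero line. Its outer ring carries thin black scale lines every 10 degrees (8 mm long, every third 14 mm); the zero line is the only broad one (6 mm wide, 29 mm long, right across the ring)
- platter: turning part: black disc 250 mm across, from 22 to 42 mm above the table, with a rubber mat 160 mm across and 1.5 mm thick on top. Origin: underside, on the turning axis; z up, +y points at the index mark. Turns both ways, no stops or detents; about 1 N at the rim moves it and it stops almost at once when let go. Its rim has six thumb notches, see notch
- index (a point): outer foot of the platter's white index mark (6 mm wide, from the rim 40 mm inwards on the top and straight down the edge), 127 mm from the axis, 22 mm above the table. Turns with the platter; when lined up it stands right over zero_line
- zero_line (a point): inner end of the zero line on the fixed scale ring, 127 mm from the axis, 20 mm above the table
- jug: loose green glass jug on the middle of the platter, 110 mm high, 72 mm across its belly, narrow neck, handle reaching 45 mm from its axis. Origin at the centre of its underside, z up along its axis. 0.2 kg; friction alone holds it, so it rides along when the platter is turned smoothly
- camera: loose black camera on a small three-legged stand, 201 mm high, 122 mm wide, feet on a circle of 78 mm radius, lens towards the turntable. Origin on the table under its middle. Stands beyond the zero line, 350 to 390 mm from the axis
- vial: loose small brown glass bottle with a cork, 85 mm high and 42 mm across, standing on the table on the side away from the camera. Origin at the centre of its underside
- scale_bar: loose chequered black and white photographic scale bar, 100 x 16 x 6 mm, lying on the table beyond the turntable. Origin at the centre of its underside, long along its y
- notch (a point): centre of the half-round thumb notch 30 degrees counterclockwise (seen from above) of the index mark, 42 mm above the table. The six alike notches, spaced 60 degrees, are cut right through the platter's rim, open outwards and upwards: radius 21 mm, centred on the rim 125 mm from the axis; 20 mm above the table lies the base below them. The index mark lies midway between two notches

How it is judged:
By the outcome, as a careful person would: the job done as asked, in the order asked, and still so for the second after the job is handed in, with the robot touching nothing.
It also fails if it takes over 72 s, if anything falls off the work surface, if the arm or the gripper's body presses on something with over 40 N, if the wrist force passes 120 N, or if a joint passes its speed limit or range.

ROBOT

A 6-joint arm with a two-finger parallel gripper is mounted at the origin on the work surface. World frame = base frame: x ahead of the robot, y to its left, z up, the work surface at z = 0. Lengths are in mm, angles in rad, forces in N, time in s.
With the tool pointing down it reaches from about 350 to 975 mm from the base axis. Payload 4.9 kg.
Tool frame: the origin (TCP) lies between the finger pads; the fingertips stand 8 mm ahead of it and the grasp point (between the pads) lies 11 mm behind it; z points along the fingers, y is the direction in which the jaws open and shut (so a half turn about z gives the same grasp; the last joint's range is limited). The gripper opens to 85 mm and grips with 20 to 120 N. Pads are 22 mm wide; open, the fingers measure 114 mm over their backs; the gripper's body (76 mm by 85 mm) begins 54 mm behind the grasp point. The pads swing forward as they close: fully open they stand 13 mm farther back than shut.
Start: joints at [-1.225, 0.053, 1.613, -0, 1.476, -0.119], TCP at [280.144, -558.678, 239.304] pointing down, gripper open.
Joint ranges: [-3.01, 3.01], [-1.01, 2.22], [0.06, 2.58], [-1.02, 4.17], [0.09, 2.62], [-3.14, 3.14]. Speed limits (rad/s): [2.57, 2.57, 3.14, 3.14, 3.14, 3.14].

INTERFACE

Orientations are given as [roll, pitch, yaw] about the fixed x, y, z axes, in that order (R = Rz(yaw) Ry(pitch) Rx(roll)).
In Python, from station import env gives the robot as it stands.
- The arm moves only by the shell command python3 -m pendant 'ROWS' [FORCE]. ROWS is JSON, a list that holds one entry, the list of rows, each a list of 7 numbers: the opening, from 0 (shut) to 1 (fully open), then the shift along the tool's x, y, z in m, then the turn, a rotation vector about the tool's x, y, z in degrees. In form: [[[grip, dx, dy, dz, wx, wy, wz], ...]]. A call has 1 to 12 rows; each row is the pose to reach, as a shift and turn from the pose commanded when the call began, along the tool's axes at that moment; what a row does not reach only later rows make up. A row lasts 1/8 s, in which the tool goes at most 62.5 mm and 10.7 degrees, less where a joint would pass 70% of its speed; a pose out of reach is approached as far as the arm can. A call with a gripper value outside its range is refused whole. The fingers move at their own pace and stop on an object; FORCE is the grip in N (left out, the last holds). Time passes only in rows, so rows that repeat a pose let the fingers close. It gives the time, the measured TCP pose, the force and the opening at its end, in the units of the state.
- env.sense(): the state, without advancing time (a new reading comes with each control period).
- env.camera(name): name is "scene" or "top"; returns the picture (480x640x3 uint8, red, green, blue); there is no depth.
- env.calibration(name): a dict with "fx", "fy", "cx", "cy" (pixels), "D" ([k1, k2, p1, p2, k3] as OpenCV has them; the pictures are not rectified), "rvec" (rotation vector, rad) and "tvec" (3), from world to camera coordinates, as OpenCV has them. Camera axes: x right, y down, z forward; pixel columns grow to the right and rows downward; lengths in mm; the calibration is good to about 2 mm. A picture is of the moment at which its call begins. calibration takes no time and is no camera call.
- env.sign_off(): hands the job in, once; it reports no verdict.
The state is a dict: "time_s": time; "joint_pos": joint angles; "joint_velocities": joint speeds; "tau": joint torques, N m; "ee_pos": TCP position; "eef_rot": TCP orientation; "ft_force": force on the tool from outside, world axes, zero at the start; "torque": the same for the moment, N m; "gripper_width": finger opening in mm.
Only numpy, scipy, OpenCV 4.12 (cv2) and the standard library are available. Lean on these libraries where they do the work, as an engineer would, in place of code of your own. Each camera call takes 0.05 s, during which the arm holds its last target. There are 200 camera calls.

## Working session

There is one attempt and no reset: what is moved stays moved. The work goes in short steps, Python scripts to look and compute and a shell command to move; the robot and the scene stay as the last step left them, time stands still between calls to the robot, and variables do not carry over. Pictures are saved under pics/ and viewed, about 8 in all and at most 12, crops included, and the job is handed in when it is done.

```bash
mkdir -p pics
cat > h.py <<'E'
import cv2,numpy as np
from station import env
def snap(n,f):
    im=env.camera(n); cv2.imwrite('pics/'+f,cv2.cvtColor(im,cv2.COLOR_RGB2BGR)); return im
def cal(n):
    c=env.calibration(n); K=np.array([[c['fx'],0,c['cx']],[0,c['fy'],c['cy']],[0,0,1.]])
    return K,np.array(c['D'],float),np.array(c['rvec'],float),np.array(c['tvec'],float)
def ray(n,px,z):
    K,D,r,t=cal(n); R=cv2.Rodrigues(r)[0]; C=-R.T@t
    p=cv2.undistortPoints(np.array(px,float).reshape(-1,1,2),K,D)[:,0]
    d=np.c_[p,np.ones(len(p))]@R
    return C+d*((z-C[2])/d[:,2])[:,None]
def proj(n,P):
    K,D,r,t=cal(n); return cv2.projectPoints(np.array(P,float).reshape(-1,1,3),r,t,K,D)[0][:,0]
E
python3 - <<'E'
from h import *
snap('scene','s0.png');snap('top','t0.png')
for n in('scene','top'):
    K,D,r,t=cal(n);print(n,K[0,0],-cv2.Rodrigues(r)[0].T@t)
print(env.sense())
E
```

```text
scene 469.82908498566 [1028.38553282  560.15559433  737.81752568]
top 467.0990807962977 [ 482.42619583   89.57395711 1192.81316274]
{'time_s': 0.1, 'joint_pos': array([-1.22498910e+00,  5.33060152e-02,  1.61415856e+00,  3.09413122e-05,
        1.47597814e+00, -1.19027782e-01]), 'joint_velocities': array([ 4.36328218e-04,  8.22008564e-05, -1.20495631e-03,  1.44447921e-04,
        7.21022543e-04,  4.62378698e-05]), 'tau': array([ 5.26015010e-04, -3.94903743e+01, -3.71363533e+01, -5.20926619e-05,
        3.89128589e-03,  9.65722734e-06]), 'ee_pos': array([ 279.97923353, -558.17444151,  238.175408  ]), 'eef_rot': array([-3.13975934e+00, -2.50268382e-04,  4.64831817e-01]), 'ft_force': array([ 0.0467595 ,  0.49054292, -0.08274791]), 'torque': array([-0.01596317,  0.0281649 , -0.0355962 ]), 'gripper_width': 85.5891340631563}
```

View pics/t0.png

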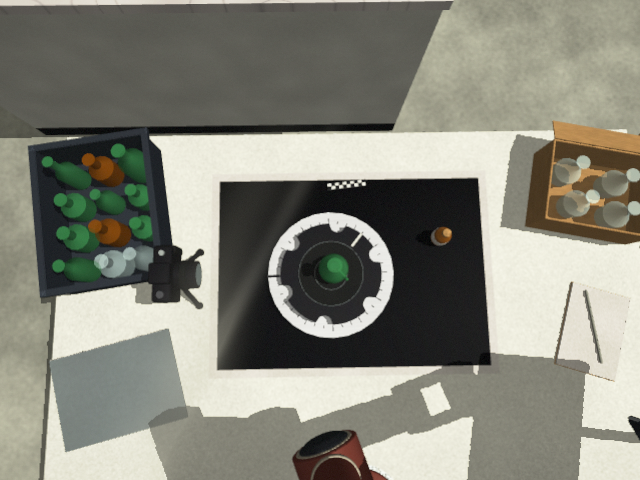

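View pics/s0.png

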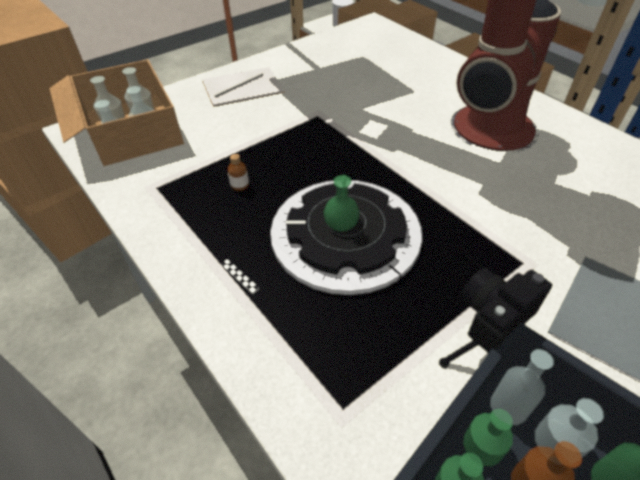

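The top view shows the ring centred near (330,275), the zero line at about (275,276), the index mark at about (356,240), and the jug in the middle at (333,268). I'll measure these now.

```bash
cat > m.py <<'E'
from h import *
import sys
def measure(f):
    im=snap('top',f); g=cv2.cvtColor(im,cv2.COLOR_RGB2GRAY)
    m=np.uint8(g>140)*255; m[:,:225]=0;m[:,470:]=0;m[:190]=0;m[362:]=0
    cs,_=cv2.findContours(m,cv2.RETR_EXTERNAL,cv2.CHAIN_APPROX_NONE)
    c=max(cs,key=len)[:,0]
    P=ray('top',cv2.convexHull(c)[:,0],20)[:,:2]
    A=np.c_[2*P,np.ones(len(P))]; s=np.linalg.lstsq(A,(P**2).sum(1),rcond=None)[0]
    return im,g,s[:2],np.sqrt(s[2]+s[:2]@s[:2])
def prof(g,c,z,rs,deg):
    a=np.radians(deg); v=0
    for r in rs:
        p=proj('top',np.c_[c[0]+r*np.cos(a),c[1]+r*np.sin(a),np.full(len(a),z)]).astype(np.float32)
        v=v+cv2.remap(g,p[:,0].copy(),p[:,1].copy(),cv2.INTER_LINEAR).ravel().astype(float)
    return v/len(rs)
def peak(deg,v,sign):
    v=v*sign; i=np.argmax(v); w=abs(deg-deg[i])<4; x=v[w]-np.median(v); x=np.clip(x-.3*x.max(),0,None)
    return (deg[w]*x).sum()/x.sum(), v[i]
E
python3 - <<'E'
from m import *
im,g,c,r=measure('t1.png'); print(c,r)
d=np.arange(-180,180,.25)
print('zero',peak(d,prof(g,c,20,[133,138,141],d),-1))
print('index',peak(d,prof(g,c,42,[90,94,98,101],d),1))
h=cv2.cvtColor(im,cv2.COLOR_RGB2HSV)
for nm,lo,hi in(('jug',(40,80,30),(85,255,255)),('vial',(5,100,60),(22,255,255))):
    m=cv2.inRange(h,lo,hi); m[:,:225]=0;m[:,480:]=0;m[370:]=0;m[:190]=0
    ys,xs=np.nonzero(m); print(nm,xs.mean(),ys.mean(),ray('top',[[xs.mean(),ys.mean()]],50))
crop=cv2.resize(im[195:355,250:412],None,fx=3.7,fy=3.7,interpolation=cv2.INTER_CUBIC)
cv2.imwrite('pics/c1.png',cv2.cvtColor(crop,cv2.COLOR_RGB2BGR))
E
```

```text
[570.66111989  53.70119392] 157.5102042021203
zero (np.float64(91.32000374601985), np.float64(-41.333333333333336))
index (np.float64(-38.530341366011115), np.float64(224.75))
jug 333.4179104477612 268.1641791044776 [[581.26870409  46.96748465  50.        ]]
vial 443.0215517241379 234.51724137931035 [[ 660.65746524 -226.72780922   50.        ]]
```

View pics/c1.png

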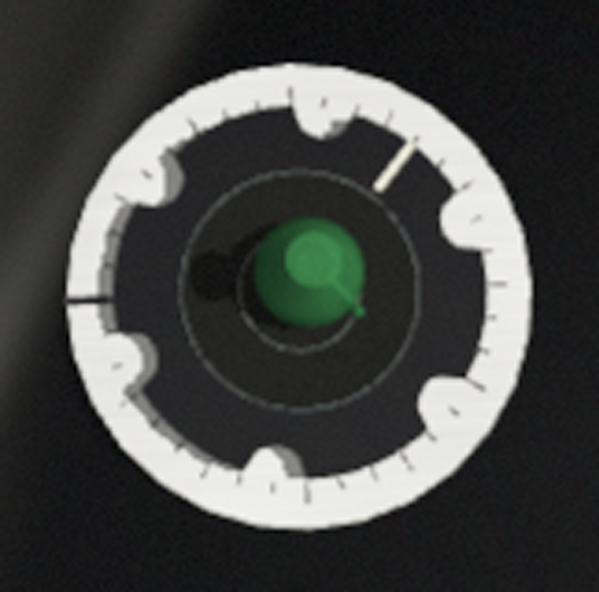

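Centre is about (570.7, 53.7), the zero line is at 91.3° and the index is at −38.5°, so the platter needs +129.8° (CCW). I'll use the near-side notch at 111.5° and sweep it to about 241°, turning the tool with the platter. First I move above that notch with the jaws shut.

```bash
python3 -m pendant '[[[0,0.040,-0.040,0,0,0,1],[0,0.085,-0.085,0,0,0,2],[0,0.130,-0.130,0,0,0,3],[0,0.175,-0.175,0,0,0,4],[0,0.22,-0.22,0,0,0,5],[0,0.265,-0.265,0,0,0,5.6],[0,0.31,-0.31,0,0,0,5.6],[0,0.355,-0.355,0,0,0,5.6],[0,0.4,-0.4,0,0,0,5.6],[0,0.445,-0.445,0,0,0,5.6],[0,0.49,-0.49,0,0,0,5.6],[0,0.53,-0.528,0,0,0,5.6]]]' 20
```

```text
time_s: 1.65
ee_pos: [516.0, 149.2, 239.2]
eef_rot: [3.141, -0.0, 0.368]
ft_force: [0.6, -1.4, 0.5]
gripper_width: 0.2
```

```bash
python3 -m pendant '[[[0,0.015,-0.018,0.03,0,0,0],[0,0.015,-0.018,0.07,0,0,0],[0,0.015,-0.018,0.11,0,0,0],[0,0.015,-0.018,0.14,0,0,0],[0,0.015,-0.018,0.165,0,0,0],[0,0.015,-0.018,0.165,0,0,0],[0,0.015,-0.018,0.165,0,0,0]]]'
python3 - <<'E'
from h import *
im=snap('scene','s2.png')
im=np.hstack([cv2.resize(im[130:330,240:460],None,fx=2.8,fy=2.8,interpolation=cv2.INTER_CUBIC)])
cv2.imwrite('pics/s2c.png',cv2.cvtColor(im,cv2.COLOR_RGB2BGR))
E
```

```text
time_s: 2.52
ee_pos: [524.0, 169.4, 75.3]
eef_rot: [3.141, -0.001, 0.367]
ft_force: [-0.2, -0.4, -0.8]
gripper_width: 0.2
```

View pics/s2c.png

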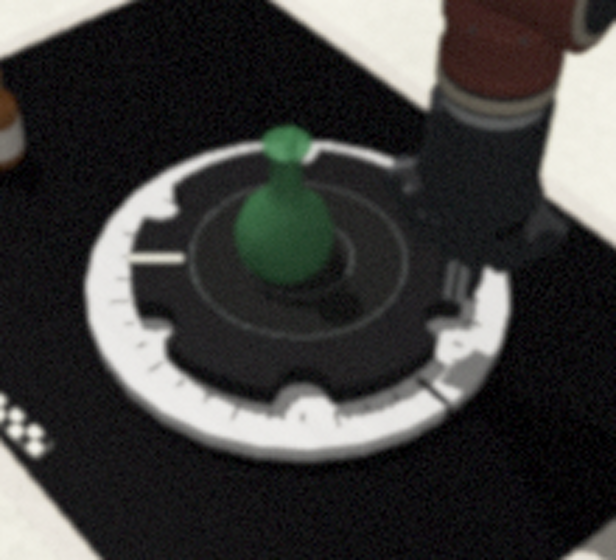

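The shut fingertips (crop 458,285) hang just above the notch at (450,335). The jug and index mark are undisturbed. I'll lower in.

```bash
python3 -m pendant '[[[0,0,-0.003,0.01,0,0,0],[0,0,-0.003,0.02,0,0,0],[0,0,-0.003,0.03,0,0,0],[0,0,-0.003,0.037,0,0,0],[0,0,-0.003,0.037,0,0,0],[0,0,-0.003,0.037,0,0,0]]]'
python3 - <<'E'
import numpy as np
from h import env
s=env.sense();p=s['ee_pos'];y=s['eef_rot'][2]
d=p[:2]-[570.7,53.7];print(p,np.hypot(*d),np.degrees(np.arctan2(d[1],d[0])),np.degrees(y))
# rows: rotate about axis by k*3deg, in tool frame
x=np.array([np.cos(y),np.sin(y)]);yy=np.array([np.sin(y),-np.cos(y)])
for k in range(1,13):
    a=np.radians(3*k);R=np.array([[np.cos(a),-np.sin(a)],[np.sin(a),np.cos(a)]])
    e=R@d-d;print(f'[0,{e@x/1000:.4f},{e@yy/1000:.4f},0,0,0,{-3*k}]',end=',')
E
```

```text
time_s: 3.32
ee_pos: [522.6, 172.1, 37.5]
eef_rot: [3.142, -0.0, 0.367]
ft_force: [-1.0, 0.2, 0.4]
gripper_width: -0.0
[522.57783107 172.05366683  37.48750787] 127.76280207585292 112.12647952632568 21.02648273842864
[0,-0.0067,0.0003,0,0,0,-3],[0,-0.0133,0.0010,0,0,0,-6],[0,-0.0200,0.0020,0,0,0,-9],[0,-0.0265,0.0033,0,0,0,-12],[0,-0.0330,0.0050,0,0,0,-15],[0,-0.0394,0.0070,0,0,0,-18],[0,-0.0456,0.0094,0,0,0,-21],[0,-0.0517,0.0120,0,0,0,-24],[0,-0.0577,0.0150,0,0,0,-27],[0,-0.0635,0.0183,0,0,0,-30],[0,-0.0692,0.0219,0,0,0,-33],[0,-0.0746,0.0258,0,0,0,-36],
```

```bash
python3 -m pendant '[[[0,-0.0033,0.0001,0,0,0,-1.5],[0,-0.0067,0.0003,0,0,0,-3],[0,-0.0133,0.001,0,0,0,-6],[0,-0.02,0.002,0,0,0,-9],[0,-0.0265,0.0033,0,0,0,-12],[0,-0.033,0.005,0,0,0,-15],[0,-0.0394,0.007,0,0,0,-18],[0,-0.0456,0.0094,0,0,0,-21],[0,-0.0517,0.012,0,0,0,-24],[0,-0.0577,0.015,0,0,0,-27],[0,-0.0606,0.0167,0,0,0,-28.5],[0,-0.0635,0.0183,0,0,0,-30]]]'
python3 - <<'E'
from m import *
s=env.sense();d=s['ee_pos'][:2]-[570.7,53.7];print(np.hypot(*d),np.degrees(np.arctan2(d[1],d[0])),np.degrees(s['eef_rot'][2]))
im=snap('top','t3.png');g=cv2.cvtColor(im,cv2.COLOR_RGB2GRAY);d=np.arange(-60,60,.25)
print('index',peak(d,prof(g,(570.7,53.7),42,[90,94,98,101],d),1))
E
```

```text
time_s: 4.82
ee_pos: [469.8, 132.2, 37.6]
eef_rot: [3.141, -0.001, 0.892]
ft_force: [0.4, 1.0, -0.2]
gripper_width: -0.2
127.80766033225208 142.12906373961715 51.106117278870556
index (np.float64(-11.43127856693215), np.float64(224.75))
```

The platter follows the finger: the index is at −11.4° after about 3° of slack. Two more sweeps of 36°.

```bash
for i in 1; do python3 -m pendant '[[[0,-0.0067,0.0003,0,0,0,-3],[0,-0.0133,0.001,0,0,0,-6],[0,-0.02,0.002,0,0,0,-9],[0,-0.0265,0.0033,0,0,0,-12],[0,-0.033,0.005,0,0,0,-15],[0,-0.0394,0.007,0,0,0,-18],[0,-0.0456,0.0094,0,0,0,-21],[0,-0.0517,0.012,0,0,0,-24],[0,-0.0577,0.015,0,0,0,-27],[0,-0.0635,0.0183,0,0,0,-30],[0,-0.0692,0.0219,0,0,0,-33],[0,-0.0746,0.0258,0,0,0,-36]]]'; done
python3 - <<'E'
from m import *
s=env.sense();d=s['ee_pos'][:2]-[570.7,53.7];print(np.hypot(*d),np.degrees(np.arctan2(d[1],d[0])),np.degrees(s['eef_rot'][2]))
im=snap('scene','s4.png')
cv2.imwrite('pics/s4c.png',cv2.cvtColor(cv2.resize(im[130:330,240:460],None,fx=2.8,fy=2.8,interpolation=cv2.INTER_CUBIC),cv2.COLOR_RGB2BGR))
E
```

```text
time_s: 6.38
ee_pos: [442.7, 57.9, 37.3]
eef_rot: [-3.141, -0.0, 1.521]
ft_force: [0.3, 1.9, 0.4]
gripper_width: -0.1
128.09740471774725 178.10637441613025 87.14013766431147
```

View pics/s4c.png

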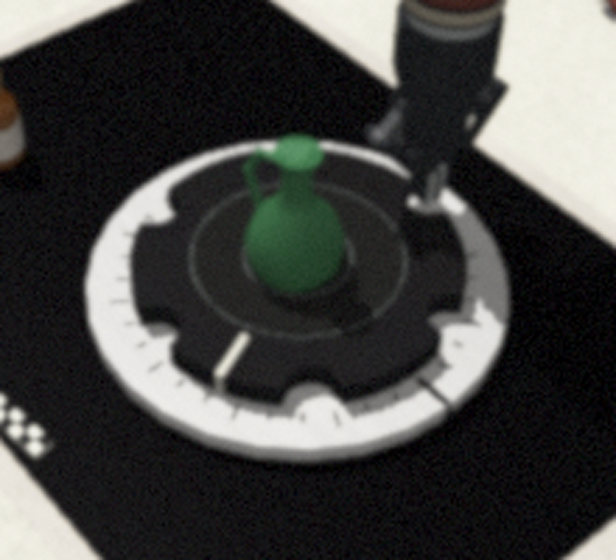

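The jug is standing and rides along with its handle turning. The index is at about crop (230,360) and the zero line at (437,393). I'll continue.

```bash
python3 -m pendant '[[[0,-0.0067,0.0003,0,0,0,-3],[0,-0.0133,0.001,0,0,0,-6],[0,-0.02,0.002,0,0,0,-9],[0,-0.0265,0.0033,0,0,0,-12],[0,-0.033,0.005,0,0,0,-15],[0,-0.0394,0.007,0,0,0,-18],[0,-0.0456,0.0094,0,0,0,-21],[0,-0.0517,0.012,0,0,0,-24],[0,-0.0577,0.015,0,0,0,-27],[0,-0.0635,0.0183,0,0,0,-30],[0,-0.0692,0.0219,0,0,0,-33],[0,-0.0746,0.0258,0,0,0,-36]]]'
python3 - <<'E'
from m import *
s=env.sense();d=s['ee_pos'][:2]-[570.7,53.7];print(np.hypot(*d),np.degrees(np.arctan2(d[1],d[0])),np.degrees(s['eef_rot'][2]))
im=snap('top','t5.png');g=cv2.cvtColor(im,cv2.COLOR_RGB2GRAY);d=np.arange(30,100,.25)
print('index',peak(d,prof(g,(570.7,53.7),42,[90,94,98,101],d),1))
E
```

```text
time_s: 7.92
ee_pos: [464.3, -17.8, 37.1]
eef_rot: [-3.141, -0.001, 2.148]
ft_force: [-0.4, 1.0, 1.5]
gripper_width: -0.0
128.21900221214824 -146.10693261115279 123.09422178580145
index (np.float64(59.608673412186775), np.float64(223.0))
```

```bash
python3 -m pendant '[[[0,-0.0067,0.0003,0,0,0,-3],[0,-0.0133,0.001,0,0,0,-6],[0,-0.02,0.002,0,0,0,-9],[0,-0.0265,0.0033,0,0,0,-12],[0,-0.033,0.005,0,0,0,-15],[0,-0.0394,0.007,0,0,0,-18],[0,-0.0456,0.0094,0,0,0,-21],[0,-0.0517,0.012,0,0,0,-24],[0,-0.0557,0.014,0,0,0,-26],[0,-0.0577,0.015,0,0,0,-27],[0,-0.0596,0.0161,0,0,0,-28],[0,-0.0596,0.0161,0,0,0,-28]]]'
python3 - <<'E'
from m import *
s=env.sense();d=s['ee_pos'][:2]-[570.7,53.7];print(np.hypot(*d),np.degrees(np.arctan2(d[1],d[0])),np.degrees(s['eef_rot'][2]))
im=snap('top','t6.png');g=cv2.cvtColor(im,cv2.COLOR_RGB2GRAY);d=np.arange(70,110,.25)
c=(570.7,53.7)
print('index',peak(d,prof(g,c,42,[90,94,98,101],d),1),'index foot radii',[peak(d,prof(g,c,42,[r],d),1)[0] for r in(90,100,110,118)],'zero',[peak(d,prof(g,c,20,[r],d),-1)[0] for r in(135,140,145,152)])
E
```

```text
time_s: 9.48
ee_pos: [510.7, -59.0, 37.2]
eef_rot: [3.141, -0.0, 2.636]
ft_force: [-0.4, -0.1, -0.4]
gripper_width: -0.1
127.70898890359426 -118.02110074077109 151.0173894865093
index (np.float64(87.60097175827514), np.float64(209.0)) index foot radii [np.float64(87.43269894487722), np.float64(87.64691982653176), np.float64(87.74984289574564), np.float64(87.58089921748517)] zero [np.float64(91.40437831690673), np.float64(91.36103715357618), np.float64(91.3790780141844), np.float64(91.44994958951462)]
```

```bash
python3 -m pendant '[[[0,-0.0022,0,0,0,0,-1],[0,-0.0045,0.0001,0,0,0,-2],[0,-0.0067,0.0003,0,0,0,-3],[0,-0.0082,0.0004,0,0,0,-3.7],[0,-0.0082,0.0004,0,0,0,-3.7]]]'
python3 - <<'E'
from m import *
s=env.sense();d=s['ee_pos'][:2]-[570.7,53.7];print(np.hypot(*d),np.degrees(np.arctan2(d[1],d[0])))
im=snap('top','t7.png');g=cv2.cvtColor(im,cv2.COLOR_RGB2GRAY);d=np.arange(80,105,.25)
c=(570.7,53.7)
print('index',[peak(d,prof(g,c,42,[r],d),1)[0] for r in(90,100,110,118)],'zero',[peak(d,prof(g,c,20,[r],d),-1)[0] for r in(135,140,145,152)])
im2=snap('scene','s7.png')
cv2.imwrite('pics/c7.png',cv2.cvtColor(np.hstack([cv2.resize(im[235:315,262:342],(400,400),interpolation=cv2.INTER_CUBIC),cv2.resize(im2[230:290,360:420],(400,400),interpolation=cv2.INTER_CUBIC)]),cv2.COLOR_RGB2BGR))
# scene-view check: white index foot line vs zero line, on planes 42 and 20
K=proj('scene',[[c[0]+r*np.cos(np.radians(91.4)),c[1]+r*np.sin(np.radians(91.4)),z] for r,z in((90,42),(125,42),(127,20),(156,20))]);print(K)
E
```

```text
time_s: 10.15
ee_pos: [518.3, -62.8, 37.4]
eef_rot: [3.141, 0.0, 2.701]
ft_force: [0.6, -0.6, -0.6]
gripper_width: -0.5
127.73934514438123 -114.19706467888395
index [np.float64(91.13424239026848), np.float64(91.39238323452821), np.float64(91.52449716348633), np.float64(91.45868756641872)] zero [np.float64(91.41250524548887), np.float64(91.36209259823332), np.float64(91.37545556490046), np.float64(91.45621529260998)]
[[377.25490264 246.19616659]
 [389.90105776 256.5349809 ]
 [389.5459536  264.33046448]
 [400.22119558 273.18815138]]
```

View pics/c7.png

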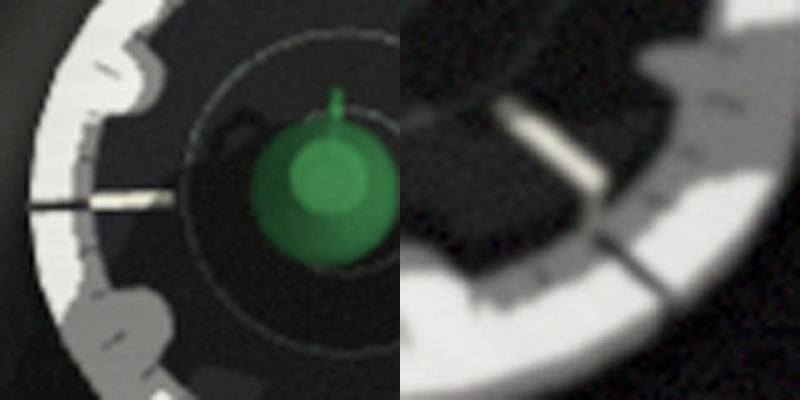

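Aligned in both views: in the top crop the white mark continues the zero line at row ~203, and in the scene crop its foot meets the line at (600,235). I'll back off within the notch and rise straight up.

```bash
python3 -m pendant '[[[0,0.002,-0.001,0,0,0,0],[0,0.005,-0.002,0,0,0,0],[0,0.005,-0.002,0,0,0,0],[0,0.005,-0.002,-0.01,0,0,0],[0,0.005,-0.002,-0.04,0,0,0],[0,0.005,-0.002,-0.09,0,0,0],[0,0.005,-0.002,-0.14,0,0,0],[0,0.005,-0.05,-0.18,0,0,0],[0,0.005,-0.10,-0.2,0,0,0],[0,0.005,-0.12,-0.2,0,0,0],[0,0.005,-0.12,-0.2,0,0,0]]]'
python3 - <<'E'
from m import *
im,g,c,r=measure('t8.png');print(c,r);d=np.arange(80,105,.25)
print('index',[peak(d,prof(g,c,42,[r],d),1)[0] for r in(90,100,110,118)],'zero',[peak(d,prof(g,c,20,[r],d),-1)[0] for r in(135,140,145,152)])
snap('scene','s8.png')
E
```

```text
time_s: 11.62
ee_pos: [462.1, -170.1, 238.4]
eef_rot: [3.142, 0.002, 2.698]
ft_force: [-0.1, 1.0, -1.2]
gripper_width: 0.3
[570.82454111  53.59358923] 157.35302487454658
index [np.float64(91.4301953426774), np.float64(91.50779091612331), np.float64(91.57610474631751), np.float64(91.51761911046587)] zero [np.float64(91.47731958762887), np.float64(91.41285049589813), np.float64(91.42559109874826), np.float64(91.49826653723478)]
```

View pics/s8.png

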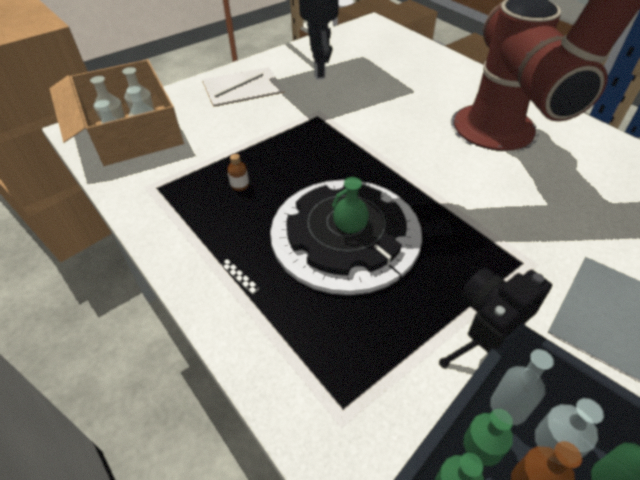

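The arm is clear. The jug stands at (350,208), the mark meets the zero line at (390,260), and the camera, vial and scale bar are unmoved. I'll hand in.

```bash
python3 -c "
from station import env
print(env.sign_off())"
```

```text
the job is handed in; nothing more can be done
None
```

The platter now stands with its white index mark on the zero line, and the job is handed in at about 11.7 s of the 72 s allowed. I put the shut fingertips into a near-side thumb notch, pushed the platter about 130° counterclockwise in smooth arcs, then backed off and lifted straight out.

- **Alignment:** in the last top picture, with the robot clear, the index mark measured about 91.5° and the zero line about 91.45°. That is within roughly 0.1°, and the scene view agreed.
- **Other objects:** the jug is still upright and rode round with the platter. In the pictures the camera, vial and scale bar look unmoved, but I did not measure them again.
- **Forces:** the wrist readings at the end of each move stayed around 2 N or less.

No check failed or disagreed.

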